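# Slide the printed wheels into the kitting board

## Task

Two freshly printed rover wheels, one large and one small, lie on the plywood kitting board. Slide each one across the board, without lifting it off, until it drops into the round pocket of its own size and lies there flat and fully home; the small wheel must not end up in the large pocket. Leave the other things on the desk where they are.

Things in the scene. Friction and masses are not known exactly. Their poses are not given: they have to be found in the camera images.
- board: Flat plywood kitting board, 320 mm (its x) by 390 mm (its y), 30 mm thick, fixed to the desk, no rim. Origin at the centre of its underside, z up; the top face is 30 mm above the desk. Both pockets lie in its -y half, the wheels start on top of its +y half, side by side along its x, either one at either side.
- pocket_large (a point): Centre of the mouth of the large round pocket, in the plane of the board's top face (30 mm above the desk): bore 111 mm across, 18 mm deep, flat floor lined with thin grey felt, 2 mm chamfer at the mouth. At (-75, -100) mm from the board's centre along its x and y; axes as the board's.
- pocket_small (a point): Centre of the mouth of the small round pocket, in the plane of the board's top face: bore 85 mm across, 18 mm deep, flat floor lined with thin grey felt, 2 mm chamfer at the mouth. At (75, -100) mm from the board's centre along its x and y; axes as the board's.
- wheel_large: Solid disc wheel lying flat: black tyre, white face with grey hub and spokes printed on it, 104 mm across, 26 mm thick, about 0.14 kg. Origin at the centre of its underside, z up along its axle. It rests on the board's top face; home in the pocket, its underside is 18 mm below the top face and 8 mm of it stands proud.
- wheel_small: Wheel of the same make, 78 mm across, 26 mm thick, about 0.08 kg. Origin at the centre of its underside, z up along its axle. Home in its pocket, its underside is 18 mm below the board's top face and 8 mm of it stands proud.
- pen_cup: White pen cup with pens, 72 mm across, 140 mm tall with the pens, beside the board on the -y side. Origin at the centre of its underside. Leave alone.
- printed_cube: Yellow printed cube, 50 mm, on the desk on the -y side. Origin at the centre of its underside. Leave alone.
- glue_bottle: Whitish translucent bottle with a white cap, 52 mm across, 130 mm tall, on the desk on the +y side. Origin at the centre of its underside. Leave alone.
- screwdriver: Screwdriver lying on the desk on the +y side, nearer the robot. Leave alone.
Not all that is in view belongs to the job. What is shaped like the wheel_large but purple or red is not meant.

How it is judged (in metres and radians):
At the end, for the whole second after the job is handed in: Each wheel lies in the pocket of its own size: within 8 mm of the pocket's centre, its underside at least 15.5 mm below the board's top face (18 mm is the floor), tilted less than 0.06 rad, and at rest (horizontal distance between wheel_large and pocket_large below 0.008 m and z of wheel_large in the frame of pocket_large below -0.0155 m and angle between each of wheel_large, wheel_small's own z axis and vertical below 0.06 rad and horizontal distance between wheel_small and pocket_small below 0.008 m and z of wheel_small in the frame of pocket_small below -0.0155 m and linear speed of each of wheel_large, wheel_small below 0.02 m/s); the robot touches nothing.
It fails at once if a wheel is lifted: its underside centre more than 25 mm above the board's top face (z of wheel_large in the frame of pocket_large above 0.025 m or z of wheel_small in the frame of pocket_small above 0.025 m).
It fails at once if a bystander is moved by more than 30 mm (distance of any of pen_cup, printed_cube, glue_bottle, screwdriver from where it was at the start of the episode above 0.03 m).
It also fails if it takes over 51 s, if anything falls off the work surface, if the arm or the gripper's body presses on something with over 40 N, if the wrist force passes 120 N, or if a joint passes its speed limit or range.

## Robot

A 6-joint arm with a two-finger parallel gripper is mounted at the origin on the work surface. World frame = base frame: x ahead of the robot, y to its left, z up, the work surface at z = 0. Lengths are in m, angles in degrees, forces in N, time in s.
With the tool pointing down it reaches from about 0.4 to 0.825 m from the base axis. Payload 7 kg.
Tool frame: the origin (TCP) lies at the very end of the fingers, on their centre line; the grasp point (between the pads) lies 19 mm behind it (grasp_offset is the x of the grasp point in the tool frame, in m); x points along the fingers, y is the direction in which the jaws open and shut, and the axes are right-handed (so a half turn about x gives the same grasp; the last joint's range is limited). The gripper opens to 88 mm and grips with 3 to 60 N. Pads are 19 mm wide; open, the fingers measure 130 mm over their backs; the gripper's body (78 mm by 193 mm) begins 47 mm behind the grasp point.
Start: joints at [80.678, 20.546, 0.682, 0, -70.136, -16.507], TCP at [0.294, 0.608, 0.227] pointing down, gripper open.
Joint ranges: [-176.03, 176.03], [-82.01, 121.73], [-58.28, 71.71], [-173.87, 95.51], [-174.79, -0.11], [-173.66, 173.66]. Speed limits (degrees/s): [136.94, 136.94, 172.46, 180, 180, 180].

## Interface

Orientations are given as [roll, pitch, yaw] about the fixed x, y, z axes, in that order (R = Rz(yaw) Ry(pitch) Rx(roll)).
In Python, from plant import get_obs, snapshot, close_job, grasp_offset gives the robot as it stands.
- The arm moves only by the tool carry_out, never from a script. Its argument "series" is a list that holds one entry, the list of rows, each a list of 6 numbers: the shift along the tool's x, y, z in mm, then the turn, a rotation vector about the tool's x, y, z in degrees. A call has 1 to 10 rows; each row is the pose to reach, as a shift and turn from the pose commanded when the call began, along the tool's axes at that moment; what a row does not reach only later rows make up. A row lasts 1/8 s, in which the tool goes at most 62.5 mm and 10.7 degrees, less where a joint would pass 70% of its speed; a pose out of reach is approached as far as the arm can. A call with a gripper value outside its range is refused whole. "hand" is the gripper's target within -1 to 1 (shut at 1, half-way at 0, fully open at -1), set as the call begins (left out, the last holds). The fingers move at their own pace and stop on an object; the grip force is fixed at half the most. Time passes only in rows, so rows that repeat a pose let the fingers close. It gives the time, the measured TCP pose, the force and the opening at its end, in the units of the state.
- get_obs(): the state, without advancing time (a new reading comes with each control period).
- snapshot(name): name is "scene" or "top" or "wrist"; returns a dict with "color" (420x560x3 uint8, red, green, blue), "fx", "fy", "cx", "cy" (pixels), "eye" and "attitude" of the camera in the world. Camera axes: x right, y down, z forward; pixel columns grow to the right and rows downward; lengths in m; the calibration is good to about 2 mm. A picture is of the moment at which its call begins. There is no depth.
- close_job(): hands the job in, once; it reports no verdict.
The state is a dict: "clock": time; "joint_pos": joint angles; "qvel": joint speeds; "tau": joint torques, N m; "tool_pos": TCP position; "orientation": TCP orientation; "force": force on the tool from outside, world axes, zero at the start; "moment": the same for the moment, N m; "opening": finger opening in m.
Only numpy, scipy, OpenCV 4.12 (cv2) and the standard library are available. Lean on these libraries where they do the work, as an engineer would, in place of code of your own. Each camera call takes 0.05 s, during which the arm holds its last target.

## Working session

There is one attempt and no reset: what is moved stays moved. The work goes in short steps, Python scripts to look and compute and a tool call to move; the robot and the scene stay as the last step left them, time stands still between calls to the robot, and variables do not carry over. Pictures are saved under pics/ and viewed, and the job is handed in when it is done.

Besides the shell and the picture viewer there is one more tool, called after "Emit:" as name([rows], argument=value, ...), one row to a line, values as JSON. carry_out: Moves the arm, as the interface text tells. Its arguments: {"type":"object","properties":{"series":{"type":"array","items":{"type":"array","items":{"type":"array","items":{"type":"number"}}}},"hand":{"type":"number"}},"required":["series"]}

```bash
mkdir -p pics; ls
python3 - <<'E'
from plant import *
import cv2
print(get_obs(), grasp_offset)
for n in ("scene","top","wrist"):
    s=snapshot(n); cv2.imwrite(f"pics/{n}0.png",s["color"][:,:,::-1]); print(n,{k:v for k,v in s.items() if k!="color"})
E
```

```text
pics
{'clock': 0.0, 'joint_pos': array([ 8.06764337e+01,  2.05913108e+01,  6.32749275e-01, -1.99707644e-02,
       -7.01357520e+01, -1.65066235e+01]), 'qvel': array([-0.10230946,  0.01819189, -0.07794586, -0.06100163,  0.04488017,
       -0.0392075 ]), 'tau': array([ 8.55449780e-04, -5.82713163e+01,  2.93062466e+01,  6.99744925e+00,
        7.11334185e-03, -1.50826386e-04]), 'tool_pos': array([0.29391449, 0.60709675, 0.22561678]), 'orientation': array([  95.25021504,   89.90383544, -110.58677616]), 'force': array([ 0.03175363, -0.51289653,  0.48579598]), 'moment': array([ 0.04708719,  0.03682352, -0.02987715]), 'opening': 0.08782753383900563} -0.0188
scene {'fx': 394.36611678462134, 'fy': 394.36611678462134, 'cx': 274.98753226446775, 'cy': 206.45060099650505, 'eye': array([ 1.26354655, -0.47047231,  0.98284223]), 'attitude': array([-134.11598031,    0.90360837,   57.76063095])}
top {'fx': 436.13595358079897, 'fy': 436.13595358079897, 'cx': 278.96961845878576, 'cy': 208.2630192743924, 'eye': array([ 0.26016089, -0.00533848,  1.3163087 ]), 'attitude': array([-171.40587406,   -0.5421918 ,  -88.59298138])}
wrist {'fx': 366.61212824287014, 'fy': 366.61212824287014, 'cx': 281.86388822910163, 'cy': 207.72750473483936, 'eye': array([0.35313956, 0.5780262 , 0.38431186]), 'attitude': array([ 1.65693398e+02, -1.15971682e-01, -1.15854549e+02])}
```

View pics/scene0.png

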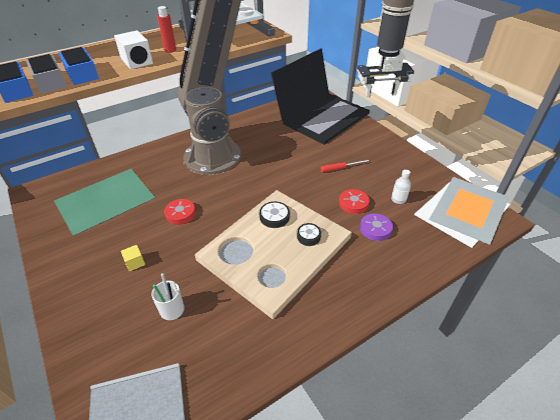

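View pics/top0.png

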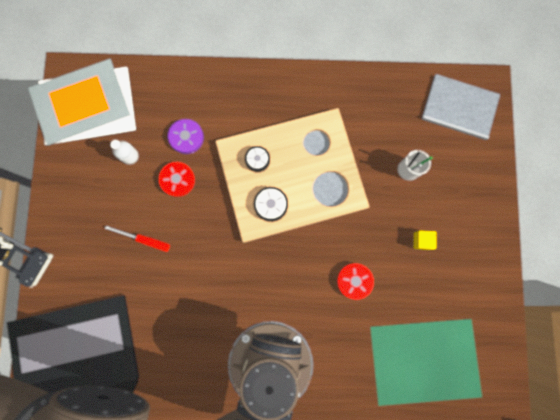

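View pics/wrist0.png

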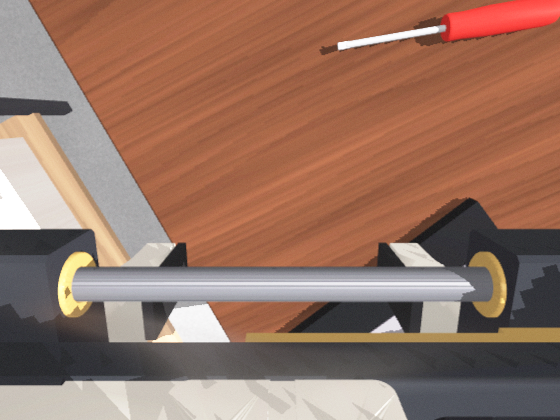

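Top view: the large black/white wheel is at about (270,204) and the small one at (257,158). The large pocket is at (330,188) and the small pocket at (316,142). Lookalikes are red wheels at (176,179) and (356,281) and a purple one at (185,136), all on the desk rather than the board. I choose the two black-tyred wheels on the board.

```bash
cat > h.py <<'E'
import numpy as np, cv2
from scipy.spatial.transform import Rotation as R
from plant import get_obs, snapshot, close_job
def cam(s): return R.from_euler('xyz',s["attitude"],degrees=True).as_matrix()
def ray(s,uv,z):
    uv=np.atleast_2d(uv); d=np.c_[(uv[:,0]-s["cx"])/s["fx"],(uv[:,1]-s["cy"])/s["fy"],np.ones(len(uv))]@cam(s).T
    return s["eye"]+d*((z-s["eye"][2])/d[:,2])[:,None]
def proj(s,P):
    p=(np.atleast_2d(P)-s["eye"])@cam(s); return np.c_[s["fx"]*p[:,0]/p[:,2]+s["cx"],s["fy"]*p[:,1]/p[:,2]+s["cy"]]
E
python3 - <<'E'
from h import *
for n,roi in (("top",(200,90,390,260)),("scene",(180,180,360,320))):
    s=snapshot(n); im=s["color"]; hsv=cv2.cvtColor(im,cv2.COLOR_RGB2HSV)
    x0,y0,x1,y1=roi
    m=np.zeros(im.shape[:2],np.uint8); 
    m[y0:y1,x0:x1]=cv2.inRange(hsv,(8,30,150),(30,160,255))[y0:y1,x0:x1]
    cs,_=cv2.findContours(m,cv2.RETR_EXTERNAL,cv2.CHAIN_APPROX_NONE)
    c=max(cs,key=cv2.contourArea); h=cv2.convexHull(c)
    r=cv2.approxPolyDP(h,6,True)[:,0]
    print(n,cv2.contourArea(h),r.tolist()); P=ray(s,r,0.03)[:,:2]; print(P.round(4).tolist(), np.linalg.norm(np.roll(P,-1,0)-P,axis=1))
    # white faces & felt inside hull
    ins=np.zeros_like(m); cv2.fillConvexPoly(ins,h,255)
    g=hsv[...,1]<45
    for nm,mm,z in (("white",g&(hsv[...,2]>200),.056),("dark",hsv[...,2]<70,.056),("grey",g&(hsv[...,2]<=200)&(hsv[...,2]>80),.012)):
        k,l,st,ce=cv2.connectedComponentsWithStats((mm&(ins>0)).astype(np.uint8))
        for i in range(1,k):
            if st[i,4]>60: 
                hh=cv2.convexHull(np.argwhere(l==i)[:,::-1].astype(np.int32)); (cx,cy),ax,an=cv2.fitEllipse(hh)
                print(nm,st[i],(round(cx,1),round(cy,1)),np.round(ax,1),ray(s,(cx,cy),z)[0].round(4))
    a=cv2.resize(im[y0:y1,x0:x1],None,fx=4,fy=4,interpolation=cv2.INTER_CUBIC)[:,:,::-1]
    cv2.imwrite(f"pics/{n}_crop.png",cv2.resize(a,(760,int(760*a.shape[0]/a.shape[1])))[:600])
E
```

```text
top 14058.5 [[338, 107], [370, 207], [242, 242], [215, 141]]
[[0.7765, -0.1876], [0.4657, -0.2848], [0.3515, 0.0937], [0.6571, 0.1874]] [0.32561473 0.39530531 0.31969847 0.39355784]
white [247 148  21  20 305] (256.9, 157.6) [19.5 20.3] [0.6015 0.0568 0.056 ]
white [313 176   9  28  61] (318.3, 189.8) [10.6 25.5] [ 0.5087 -0.1269  0.056 ]
white [256 189  30  29 653] (270.4, 203.1) [29.2 29.7] [0.4654 0.0128 0.056 ]
grey [304 131  25  24 418] (316.2, 142.6) [23.4 24.5] [ 0.6663 -0.1231  0.012 ]
grey [245 147  24  23 101] (256.8, 157.8) [22.5 23.6] [0.6128 0.0591 0.012 ]
grey [314 172  34  34 768] (330.3, 188.6) [32.9 33.9] [ 0.5222 -0.1677  0.012 ]
grey [254 188  33  32 137] (270.3, 203.3) [32.  32.6] [0.472  0.0139 0.012 ]
scene 10547.0 [[277, 190], [351, 232], [271, 318], [194, 255]]
[[0.3557, 0.0929], [0.6596, 0.1839], [0.7827, -0.1976], [0.4696, -0.2837]] [0.31723715 0.40087811 0.3246907  0.39347688]
white [262 203  26  18 305] (274.0, 211.4) [17.7 25.5] [0.4653 0.0119 0.056 ]
white [300 225  19  14 172] (308.7, 231.3) [13.5 19. ] [0.6012 0.0562 0.056 ]
dark [260 205  30  23 202] (274.2, 214.2) [25.8 30.4] [0.477  0.0051 0.056 ]
dark [298 225  23  21 167] (308.5, 234.0) [22.1 24. ] [0.6102 0.0491 0.056 ]
grey [219 240  34  25 628] (235.6, 251.9) [23.7 33.4] [ 0.5151 -0.164   0.012 ]
grey [258 267  28  21 429] (271.5, 277.1) [19.9 26.7] [ 0.6591 -0.1196  0.012 ]
```

View pics/top_crop.png

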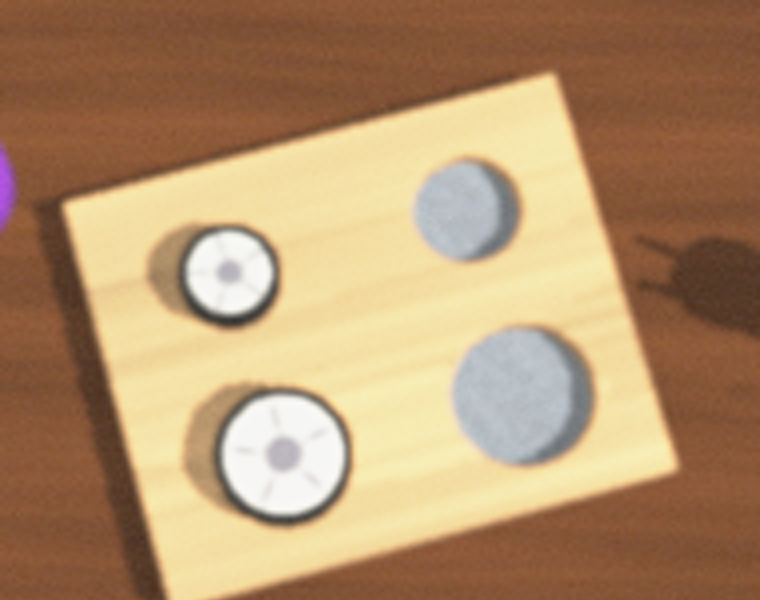

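The crop shows two black-tyred wheels with white faces, small at upper left and large at lower left, and both pockets to the right. Top and scene cameras agree on the wheel centres within 1 mm. Next I fit the board pose.

Run:
```python
from h import *
T=np.array([[0.7765,-0.1876],[0.4657,-0.2848],[0.3515,0.0937],[0.6571,0.1874]])
S=np.array([[0.7827,-0.1976],[0.4696,-0.2837],[0.3557,0.0929],[0.6596,0.1839]])
B=np.array([[.16,-.195],[-.16,-.195],[-.16,.195],[.16,.195]])
pk=np.array([[-.075,-.1],[.075,-.1]])
for Q in (T,S,(T+S)/2):
    c=Q.mean(0); H=B.T@(Q-c); a=np.arctan2(H[0,1]-H[1,0],H[0,0]+H[1,1]); M=np.array([[np.cos(a),-np.sin(a)],[np.sin(a),np.cos(a)]])
    print(c,np.degrees(a),(pk@M.T+c).round(4).tolist(), "whl board:",((np.array([[.4654,.0124],[.6014,.0565]])-c)@M).round(4).tolist())
# pocket mouth estimate by rim: non-wood region within pocket area, rim ellipses at z=.03
for n,roi in (("top",[(300,126,334,160),(308,166,354,212)]),("scene",[(252,260,292,294),(210,232,260,270)])):
    s=snapshot(n); hsv=cv2.cvtColor(s["color"],cv2.COLOR_RGB2HSV)
    for x0,y0,x1,y1 in roi:
        m=(hsv[y0:y1,x0:x1,1]<60).astype(np.uint8)
        k,l,st,ce=cv2.connectedComponentsWithStats(m); i=1+np.argmax(st[1:,4])
        hh=cv2.convexHull(np.argwhere(l==i)[:,::-1].astype(np.int32)); (cx,cy),ax,an=cv2.fitEllipse(hh)
        print(n,cx+x0,cy+y0,ax,ray(s,(cx+x0,cy+y0),.03)[0].round(4))
o=get_obs(); print(R.from_euler('xyz',o['orientation'],degrees=True).as_matrix().round(3))
```

```text
[ 0.5627   -0.047825] 17.21779168546798 [[0.5207, -0.1655], [0.6639, -0.1211]] whl board: [[-0.0751, 0.0863], [0.0678, 0.0882]]
[ 0.5669   -0.051125] 16.824130882016078 [[0.5241, -0.1686], [0.6676, -0.1251]] whl board: [[-0.0788, 0.0902], [0.0642, 0.093]]
[ 0.5648   -0.049475] 17.020771106832484 [[0.5224, -0.167], [0.6658, -0.1231]] whl board: [[-0.0769, 0.0883], [0.066, 0.0906]]
top 315.6194181442261 142.4915428161621 (24.684555053710938, 26.11432647705078) [ 0.6609 -0.1197  0.03  ]
top 329.39770698547363 188.62677383422852 (34.19575119018555, 35.694602966308594) [ 0.5184 -0.1628  0.03  ]Traceback (most recent call last):
  File "<stdin>", line 15, in <module>
cv2.error: OpenCV(4.12.0) /io/opencv/modules/imgproc/src/shapedescr.cpp:361: error: (-201:Incorrect size of input array) There should be at least 5 points to fit the ellipse in function 'fitEllipseNoDirect'
```

```bash
cat >> h.py <<'E'
def tgt(pos,yaw_y):  # tool x down, tool y at world heading yaw_y (deg)
    c,s=np.cos(np.radians(yaw_y)),np.sin(np.radians(yaw_y))
    x=np.array([0,0,-1.]); y=np.array([c,s,0]); return np.c_[x,y,np.cross(x,y)],np.array(pos)
def pose():
    o=get_obs(); return R.from_euler('xyz',o['orientation'],degrees=True).as_matrix(),o['tool_pos'],o
def rel(pos,yaw):
    M,p,o=pose(); T,q=tgt(pos,yaw); print("t",o['clock'],"p",p.round(4),"yheading",np.degrees(np.arctan2(M[1,1],M[0,1])).round(2),"j",o['joint_pos'].round(1),"F",o['force'].round(1),"op",round(o['opening'],4))
    print("shift",(M.T@(q-p)*1000).round(1),"turn",np.degrees(R.from_matrix(M.T@T).as_rotvec()).round(2))
E
python3 - <<'E'
from h import *
M,p,o=pose();print(M.round(3))
for y in(17,197): rel((0.53,0.02,0.25),y)
E
```

```text
[[-0.    -0.436 -0.9  ]
 [-0.    -0.9    0.436]
 [-1.     0.    -0.   ]]
t 0.35 p [0.294  0.6074 0.2263] yheading -115.83 j [ 80.7  20.6   0.7  -0.  -70.1 -16.5] F [-0.4 -0.3 -0.1] op 0.0878
shift [ -23.5  425.9 -468.3] turn [-1.3283e+02  3.0000e-02 -1.0000e-02]
t 0.35 p [0.294  0.6074 0.2263] yheading -115.83 j [ 80.7  20.6   0.7  -0.  -70.1 -16.5] F [-0.4 -0.3 -0.1] op 0.0878
shift [ -23.5  425.9 -468.3] turn [ 4.717e+01 -1.000e-02 -2.000e-02]
```

Emit:
carry_out([
  [[-5,30,-30,5,0,0],[-10,70,-75,10,0,0],[-15,110,-120,16,0,0],[-20,150,-165,22,0,0],[-24,190,-210,28,0,0],[-24,230,-255,34,0,0],[-24,270,-300,40,0,0],[-24,310,-345,45,0,0],[-24,350,-385,47,0,0],[-24,390,-430,47,0,0]],
], hand=-1)

```text
clock: 1.6
tool_pos: [0.5116, 0.0674, 0.2511]
orientation: [-77.6, 89.9, 29.6]
force: [1.1, 1.8, 0.8]
opening: 0.0875
```

Run:
```python
from h import *
rel((0.53,0.02,0.25),197)
```

```text
t 1.6 p [0.5116 0.0674 0.2511] yheading -162.83 j [ 29.3   4.5 -17.   -0.  -68.5 -12.2] F [1.1 1.8 0.8] op 0.0875
shift [  1.1  -3.6 -50.8] turn [0.17 0.01 0.06]
```

Emit:
carry_out([
  [[0,0,-20,0,0,0],[0,-4,-48,0,0,0],[0,-4,-50,0,0,0],[0,-4,-50,0,0,0]],
])

```text
clock: 2.1
tool_pos: [0.5296, 0.0226, 0.2505]
orientation: [31.3, 90.0, 138.4]
force: [0.0, 0.2, 0.4]
opening: 0.0875
```

Run:
```python
from h import *
rel((0.53,0.02,0.25),197)
s=snapshot("wrist"); np.save("w1.npy",s,allow_pickle=True); cv2.imwrite("pics/w1.png",s["color"][:,:,::-1]); print(s["eye"],s["attitude"])
for n,P in (("L",(.4654,.0124,.056)),("S",(.6014,.0565,.056)),("pL",(.520,-.1655,.03)),("pS",(.663,-.121,.03))): print(n,proj(s,P))
```

```text
t 2.1 p [0.5296 0.0226 0.2505] yheading -162.86 j [ 23.7   6.  -15.4  -0.  -68.7  -6.5] F [0.  0.2 0.4] op 0.0875
shift [ 0.5  0.4 -2.6] turn [ 0.14  0.01 -0.01]
[ 0.54864334 -0.04121644  0.40908546] [ 1.65690233e+02 -5.36713899e-03 -1.62884593e+02]
L [[346.62516647 193.62486938]]
S [[201.50340002 195.73473027]]
pL [[350.7711173   -8.56442922]]
pS [[189.33804311  -8.03496223]]
```

View pics/w1.png

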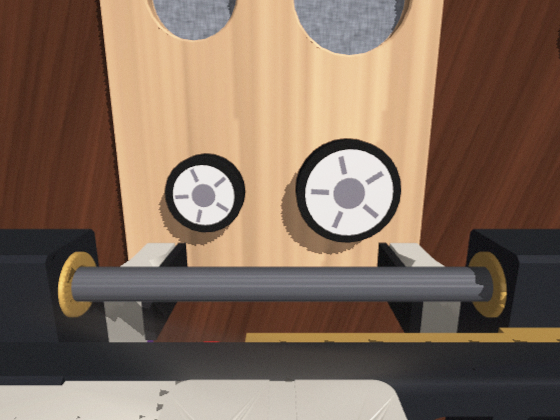

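Wrist view: large wheel hub at (349,193) and small hub at (203,195), within 2 px of my predictions. The pockets are cut off at the top edge, so I move further along to see them fully.

Emit:
carry_out([
  [[0,0,-30,0,0,0],[0,0,-75,0,0,0],[0,0,-100,0,0,0],[0,0,-100,0,0,0],[0,0,-100,0,0,0]],
])

```text
clock: 2.78
tool_pos: [0.5591, -0.0721, 0.2506]
orientation: [-18.2, 90.0, 89.0]
force: [0.2, -0.4, -0.9]
opening: 0.0878
```

Run:
```python
from h import *
rel((0.53,0.02,0.25),197)
s=snapshot("wrist"); cv2.imwrite("pics/w2.png",s["color"][:,:,::-1]); 
for n,P in (("L",(.4654,.0124,.056)),("S",(.6014,.0565,.056)),("pL",(.520,-.1655,.03)),("pS",(.663,-.121,.03))): print(n,proj(s,P))
hsv=cv2.cvtColor(s["color"],cv2.COLOR_RGB2HSV)
m=(hsv[:225,:,1]<70).astype(np.uint8)
k,l,st,ce=cv2.connectedComponentsWithStats(m)
for i in range(1,k):
    if st[i,4]>2000:
        print(st[i]);
```

```text
t 2.775 p [ 0.5591 -0.0721  0.2506] yheading -162.8 j [ 12.5   9.2 -11.5  -0.  -69.3   4.7] F [ 0.2 -0.4 -0.9] op 0.0878
shift [ 0.6  0.6 96.6] turn [0.2  0.01 0.  ]
L [[342.6852994  286.01312024]]
S [[206.80667954 287.71209376]]
pL [[346.55259797 102.72656915]]
pS [[195.99260469 103.00662387]]
[ 293   46  105  110 9015]
[ 161   59   79   84 5192]
```

View pics/w2.png

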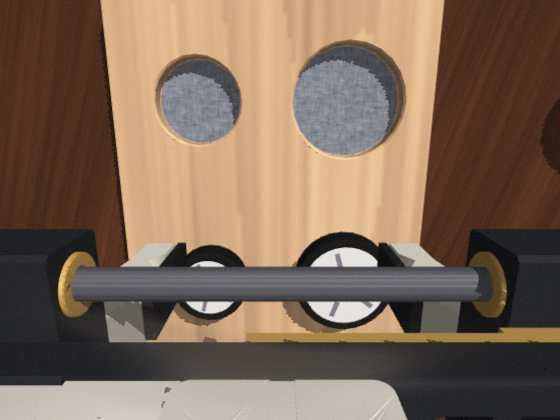

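Run:
```python
from h import *
s=snapshot("wrist")
P=ray(s,[(348.5,99),(199,100)],.03); print(P, np.linalg.norm(P[0]-P[1]))
d=P[1]-P[0]; print(np.degrees(np.arctan2(d[1],d[0])))
w=np.load("w1.npy",allow_pickle=True).item()
print(ray(w,[(349,192.5),(203.5,195),(348.3,190.5),(205,193)],.056))
```

```text
[[ 0.51943352 -0.16929842  0.03      ]
 [ 0.6609346  -0.12447191  0.03      ]] 0.14843170716253526
17.577820909152887
[[0.46354759 0.01064655 0.056     ]
 [0.59969977 0.0552013  0.056     ]
 [0.46488183 0.00895842 0.056     ]
 [0.59878013 0.05281201 0.056     ]]
```

Run:
```python
from h import *
rel((0.6003,0.0553,0.10),197.3)
```

```text
t 2.875 p [ 0.5592 -0.0719  0.2507] yheading -162.75 j [ 12.6   9.2 -11.5  -0.  -69.3   4.7] F [-1.3 -0.2  0.4] op 0.0874
shift [150.8 -76.9 109.3] turn [-0.05  0.01  0.02]
```

Emit:
carry_out([
  [[10,-25,35,0,0,0],[30,-50,75,0,0,0],[60,-75,106,0,0,0],[95,-77,109,0,0,0],[130,-77,109,0,0,0],[150,-77,109,0,0,0],[150,-77,109,0,0,0],[150,-77,109,0,0,0]],
], hand=-1)

```text
clock: 3.88
tool_pos: [0.6013, 0.0545, 0.1017]
orientation: [-99.1, 89.9, 8.1]
force: [-0.2, 0.8, -0.4]
opening: 0.0878
```

Run:
```python
from h import *
rel((0.6003,0.0553,0.033),197.3)
s=snapshot("wrist"); cv2.imwrite("pics/w3.png",s["color"][:,:,::-1]);
```

```text
t 3.875 p [0.6013 0.0545 0.1017] yheading -162.77 j [ 23.7  20.  -17.8   0.  -52.1  -6.5] F [-0.2  0.8 -0.4] op 0.0878
shift [68.7  0.8  1. ] turn [-0.07 -0.01  0.08]
```

View pics/w3.png

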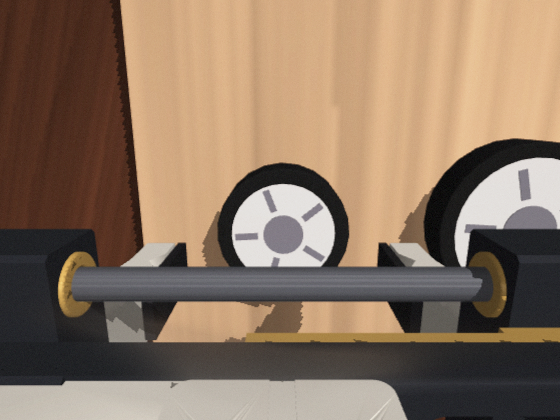

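Run:
```python
from h import *
s=snapshot("wrist"); M,p,o=pose()
for uv in ((283,234),): 
    P=ray(s,uv,.056)[0]; print(P, "tool",(M.T@(P-p)*1000).round(1))
print("fwd", (M.T@(s['eye']-p)*1000).round(1))
```

```text
[0.59988562 0.05552356 0.056     ] tool [46.   1.3  1.5]
fwd [-158.6    0.6  -66.5]
```

The small hub at (283,234) maps to (0.5999, 0.0555), which agrees. Descending now.

Emit:
carry_out([
  [[15,1,1,0,0,0],[35,1,1,0,0,0],[52,1,1,0,0,0],[62,1,1,0,0,0],[67,1,1,0,0,0],[68,1,1,0,0,0],[68,1,1,0,0,0]],
])

```text
clock: 4.85
tool_pos: [0.5998, 0.0547, 0.033]
orientation: [-91.3, 90.0, 15.9]
force: [0.1, 0.3, 0.3]
opening: 0.088
```

Emit:
carry_out([
  [[0,0,0,0,0,0],[0,0,0,0,0,0],[0,0,0,0,0,0],[0,0,0,0,0,0],[0,0,0,0,0,0]],
], hand=0.3)

```text
clock: 5.48
tool_pos: [0.5998, 0.0547, 0.033]
orientation: [-94.1, 90.0, 13.1]
force: [-2.2, 0.2, 5.8]
opening: 0.0772
```

Run:
```python
from h import *
rel((0.662,-0.123,0.033),197.3)
s=snapshot("top"); a=s["color"][100:250,200:390,::-1]; cv2.imwrite("pics/t4.png",cv2.resize(a,None,fx=4,fy=4));
```

```text
t 5.475 p [0.5998 0.0547 0.033 ] yheading -162.82 j [ 23.8  24.6 -21.7   0.  -43.7  -6.6] F [-2.2  0.2  5.8] op 0.0772
shift [   0.    -7.  -188.1] turn [-0.12 -0.    0.04]
```

View pics/t4.png

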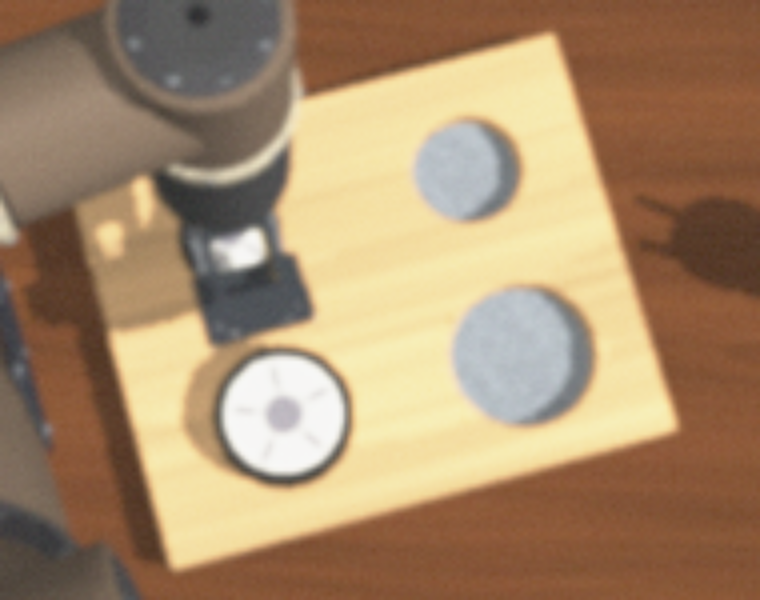

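The small wheel is gripped at 77 mm opening. I slide it part way, then re-measure the pocket ahead.

Emit:
carry_out([
  [[0,0,-6,0,0,0],[0,0,-18,0,0,0],[0,0,-34,0,0,0],[0,-1,-50,0,0,0],[0,-2,-66,0,0,0],[0,-3,-80,0,0,0],[0,-3,-88,0,0,0],[0,-3,-90,0,0,0],[0,-3,-90,0,0,0]],
])

```text
clock: 6.65
tool_pos: [0.6296, -0.031, 0.033]
orientation: [-108.0, 89.9, -0.8]
force: [-0.1, 0.8, 5.6]
opening: 0.0774
```

Run:
```python
from h import *
rel((0.662,-0.123,0.033),197.3)
s=snapshot("wrist"); cv2.imwrite("pics/w5.png",s["color"][:,:,::-1]);
```

```text
t 6.65 p [ 0.6296 -0.031   0.033 ] yheading -162.84 j [ 14.9  26.6 -17.9   0.  -45.3   2.2] F [-0.1  0.8  5.6] op 0.0774
shift [  0.1  -3.8 -97.5] turn [-0.14 -0.02  0.06]
```

View pics/w5.png

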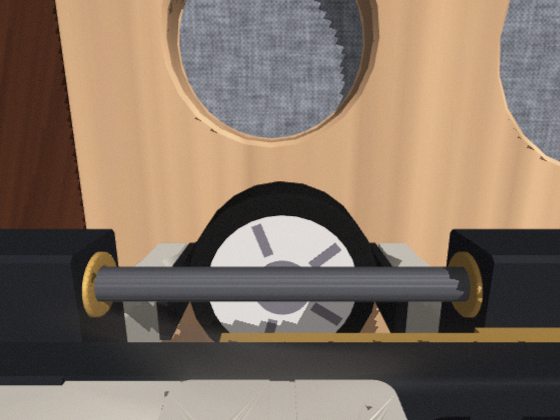

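The pocket rim spans columns 167–379, with its near edge at row 147. The wheel hub is at (282,288) between the pads.

Run:
```python
from h import *
s=snapshot("wrist"); M,p,o=pose()
P=(ray(s,[(167,35),(379,35),(272,147),(200,117),(345,115)],.03)-p)@M*1000; print(P.round(1))
print("hub",((ray(s,(282,288),.056)-p)@M*1000).round(1))
from scipy.optimize import least_squares
for rr in (42.5,43.5,44.5):
    r=least_squares(lambda c:np.hypot(P[:,1]-c[0],P[:,2]-c[1])-rr,[0,-95]); print(rr,r.x,r.fun.round(1))
```

```text
[[  3.2 -46.  -97.8]
 [  3.1  40.1 -97.8]
 [  3.1  -3.6 -52.8]
 [  3.1 -34.4 -65.5]
 [  3.1  27.7 -66.3]]
hub [[-23.    0.7   1.5]]
42.5 [ -3.21005933 -95.13631057] [ 0.4  0.9 -0.1  0.5 -0.2]
43.5 [ -3.2082627  -96.29725719] [-0.7 -0.1  0.   0.3 -0.4]
44.5 [ -3.20641667 -97.51068193] [-1.7 -1.2  0.3  0.2 -0.6]
```

Emit:
carry_out([
  [[0,0,-6,0,0,0],[0,-1,-20,0,0,0],[0,-2,-38,0,0,0],[0,-3,-56,0,0,0],[0,-4,-74,0,0,0],[0,-4,-90,0,0,0],[0,-4,-97,0,0,0],[0,-4,-98,0,0,0],[0,-4,-98,0,0,0]],
])

```text
clock: 7.88
tool_pos: [0.661, -0.1229, 0.0319]
orientation: [73.7, 89.9, -179.2]
force: [0.1, 0.9, -2.3]
opening: 0.0775
```

Emit:
carry_out([
  [[0,0,0,0,0,0],[0,0,0,0,0,0],[0,0,0,0,0,0],[0,0,0,0,0,0]],
], hand=-1)

```text
clock: 8.38
tool_pos: [0.6617, -0.1229, 0.0327]
orientation: [-104.1, 90.0, 3.1]
force: [0.2, 0.2, 0.0]
opening: 0.0878
```

Run:
```python
from h import *
rel((0.662,-0.123,0.033),197.3)
s=snapshot("wrist"); cv2.imwrite("pics/w6.png",s["color"][:,:,::-1]);
```

```text
t 8.375 p [ 0.6617 -0.1229  0.0327] yheading -162.82 j [  6.   29.9 -12.    0.  -48.1  11.1] F [0.2 0.2 0. ] op 0.0878
shift [-0.3 -0.2 -0.2] turn [-0.12 -0.    0.01]
```

View pics/w6.png

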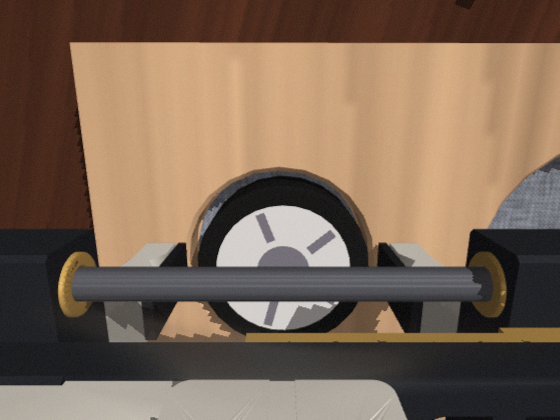

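The small wheel appears to have dropped in: a rim is visible all round it. I rise and travel behind the large wheel.

Emit:
carry_out([
  [[-15,0,0,0,0,0],[-45,0,0,0,0,0],[-80,0,0,0,0,0],[-100,0,0,0,0,0],[-100,0,0,0,0,0]],
])

```text
clock: 9.05
tool_pos: [0.6631, -0.123, 0.1359]
orientation: [-106.8, 89.7, 0.4]
force: [0.2, 0.7, -0.6]
opening: 0.0877
```

Run:
```python
from h import *
rel((0.4426,0.083,0.10),197.2)
s=snapshot("wrist"); cv2.imwrite("pics/w7.png",s["color"][:,:,::-1]);
```

```text
t 9.05 p [ 0.6631 -0.123   0.1359] yheading -162.81 j [  6.   24.   -6.4   0.  -59.3  11.1] F [ 0.2  0.7 -0.6] op 0.0877
shift [ 34.8 149.9 262. ] turn [-0.01 -0.08  0.27]
```

View pics/w7.png

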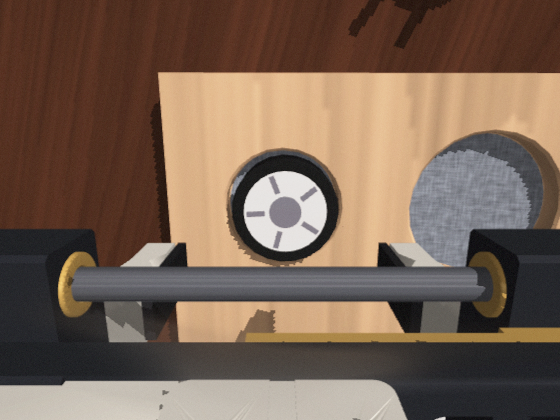

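The small wheel is in its pocket with its hub at (285,212), concentric with the bore. Now the large wheel.

Emit:
carry_out([
  [[0,15,26,0,0,0],[0,40,70,0,0,0],[0,66,115,0,0,0],[0,92,160,0,0,0],[0,118,205,0,0,0],[10,138,240,0,0,0],[20,148,260,0,0,0],[30,150,262,0,0,0],[35,150,262,0,0,0],[35,150,262,0,0,0]],
], hand=-0.35)

```text
clock: 10.35
tool_pos: [0.4412, 0.0824, 0.097]
orientation: [112.5, 89.9, -140.4]
force: [0.1, 0.5, -0.5]
opening: 0.059
```

Run:
```python
from h import *
rel((0.4426,0.083,0.034),197.2)
s=snapshot("wrist"); cv2.imwrite("pics/w8.png",s["color"][:,:,::-1]); M,p,o=pose()
print(((np.array([.4648,.0115,.056])-p)@M*1000).round(1),proj(s,(.4648,.0115,.056)))
```

```text
t 10.35 p [0.4412 0.0824 0.097 ] yheading -162.87 j [ 35.9   6.9 -37.    0.  -46.2 -18.8] F [ 0.1  0.5 -0.5] op 0.059
shift [63.  -1.6  0.2] turn [-0.07 -0.03 -0.07]
[ 41.3  -1.5 -74.7] [[277.28495816  98.25099772]]
```

View pics/w8.png

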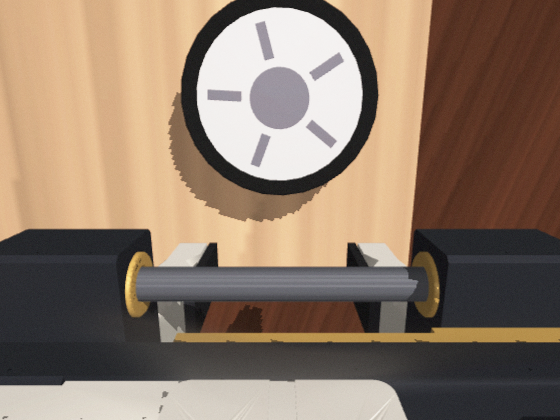

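The hub is at (280,98) against a predicted (277,98). Descending behind it.

Emit:
carry_out([
  [[15,-1,0,0,0,0],[35,-1,0,0,0,0],[52,-1,0,0,0,0],[61,-1,0,0,0,0],[63,-1,0,0,0,0],[63,-1,0,0,0,0]],
])

```text
clock: 11.15
tool_pos: [0.4423, 0.0834, 0.0349]
orientation: [-85.1, 90.0, 22.0]
force: [-0.2, -0.5, 0.8]
opening: 0.0593
```

Emit:
carry_out([
  [[0,0,-6,0,0,0],[0,0,-15,0,0,0],[0,0,-25,0,0,0],[0,0,-37,0,0,0],[0,0,-50,0,0,0],[0,0,-63,0,0,0],[0,0,-76,0,0,0],[0,0,-86,0,0,0],[0,0,-90,0,0,0],[0,0,-90,0,0,0]],
])

```text
clock: 12.4
tool_pos: [0.4683, -0.0031, 0.0344]
orientation: [102.9, 90.0, -149.9]
force: [-0.3, -0.3, -0.7]
opening: 0.0589
```

Run:
```python
from h import *
rel((0.520,-0.168,0.034),197.2)
s=snapshot("wrist"); cv2.imwrite("pics/w9.png",s["color"][:,:,::-1])
```

```text
t 12.4 p [ 0.4683 -0.0031  0.0344] yheading -162.86 j [ 23.8  14.2 -38.7   0.  -37.2  -6.7] F [-0.3 -0.3 -0.7] op 0.0589
shift [   0.4   -0.8 -172.8] turn [-0.06 -0.01 -0.03]
```

View pics/w9.png

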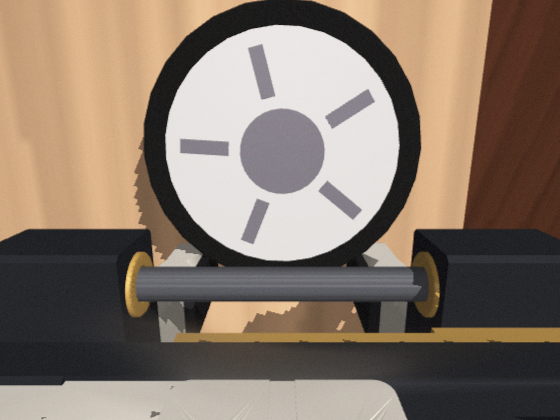

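Run:
```python
from h import *
s=snapshot("wrist"); M,p,o=pose()
print("hub",((ray(s,(282,150),.056)-p)@M*1000).round(1)); 
for q in ((.5194,-.1693,.03),(.5207,-.1655,.03)): print(((np.array(q)-p)@M*1000).round(1))
```

```text
hub [[-21.5   0.8 -53.9]]
[   4.5    0.4 -174.3]
[   4.5   -2.  -171. ]
```

Emit:
carry_out([
  [[0,0,-6,0,0,0],[0,0,-16,0,0,0],[0,0,-28,0,0,0],[0,0,-40,0,0,0],[0,0,-52,0,0,0],[0,0,-58,0,0,0],[0,0,-60,0,0,0],[0,0,-60,0,0,0]],
])

```text
clock: 13.5
tool_pos: [0.4862, -0.0601, 0.0346]
orientation: [166.3, 90.0, -86.5]
force: [0.4, 0.4, -0.6]
opening: 0.0589
```

Run:
```python
from h import *
rel((0.520,-0.168,0.034),197.2)
s=snapshot("wrist"); cv2.imwrite("pics/w10.png",s["color"][:,:,::-1])
for q in ((.5194,-.1693,.03),(.5207,-.1655,.03)): print(proj(s,q))
```

```text
t 13.5 p [ 0.4862 -0.0601  0.0346] yheading -162.84 j [ 16.   15.9 -36.    0.  -38.1   1.2] F [ 0.4  0.4 -0.6] op 0.0589
shift [   0.6   -0.4 -113.1] turn [-0.04 -0.01 -0.  ]
[[281.49144781  -8.61305615]]
[[275.60857247   0.40691887]]
```

View pics/w10.png

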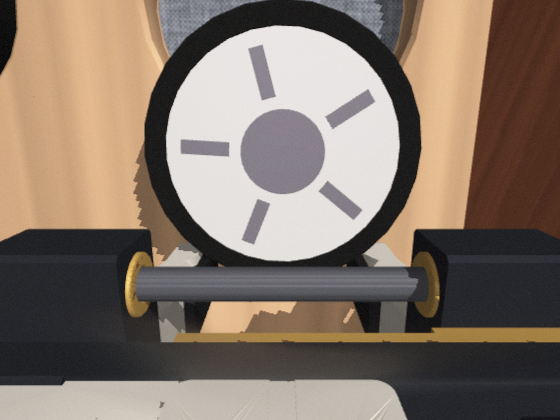

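The wheel is cradled with its hub at (282,150). The pocket rim ahead spans columns 146–415, centre about 280, so it is laterally aligned. I push on slowly.

Emit:
carry_out([
  [[0,0,-6,0,0,0],[0,0,-14,0,0,0],[0,0,-22,0,0,0],[0,0,-30,0,0,0],[0,0,-38,0,0,0],[0,0,-45,0,0,0],[0,0,-50,0,0,0],[0,0,-54,0,0,0],[0,0,-56,0,0,0],[0,0,-56,0,0,0]],
])

```text
clock: 14.8
tool_pos: [0.5027, -0.1136, 0.0345]
orientation: [94.5, 90.0, -158.3]
force: [0.3, -0.7, -0.9]
opening: 0.0592
```

Run:
```python
from h import *
rel((0.520,-0.168,0.034),197.2)
s=snapshot("wrist"); cv2.imwrite("pics/w11.png",s["color"][:,:,::-1])
```

```text
t 14.8 p [ 0.5027 -0.1136  0.0345] yheading -162.84 j [  9.1  17.9 -32.8   0.  -39.3   8. ] F [ 0.3 -0.7 -0.9] op 0.0592
shift [  0.5  -0.5 -57.1] turn [-0.04 -0.   -0.01]
```

View pics/w11.png

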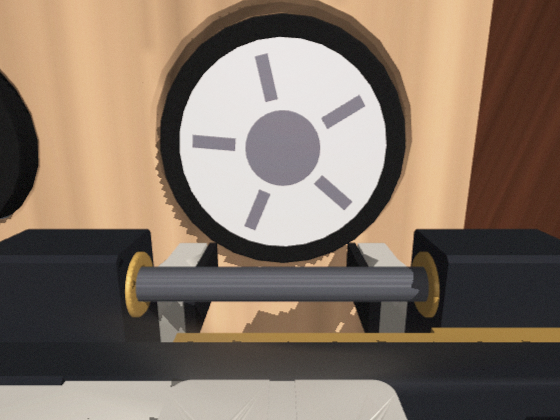

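The wheel now appears 246 px wide instead of 276, which is right for an 18 mm drop. I back off, rise and check.

Emit:
carry_out([
  [[0,0,4,0,0,0],[0,0,14,0,0,0],[-15,0,28,0,0,0],[-45,0,35,0,0,0],[-85,0,35,0,0,0],[-130,0,35,0,0,0],[-170,0,35,0,0,0],[-180,0,35,0,0,0],[-180,0,35,0,0,0]],
])

```text
clock: 15.98
tool_pos: [0.4924, -0.0794, 0.2156]
orientation: [-89.4, 89.9, 17.8]
force: [-0.7, -0.2, 0.2]
opening: 0.0592
```

Run:
```python
from h import *
rel((0.520,-0.168,0.034),197.2)
s=snapshot("wrist"); cv2.imwrite("pics/w12.png",s["color"][:,:,::-1])
for n in("top","scene"):
    t=snapshot(n); cv2.imwrite(f"pics/{n}12.png",t["color"][:,:,::-1])
```

```text
t 15.975 p [ 0.4924 -0.0794  0.2156] yheading -162.79 j [ 13.5   4.2 -22.1  -0.  -63.6   3.8] F [-0.7 -0.2  0.2] op 0.0592
shift [181.6   0.2 -92.8] turn [0.01 0.   0.12]
```

View pics/w12.png

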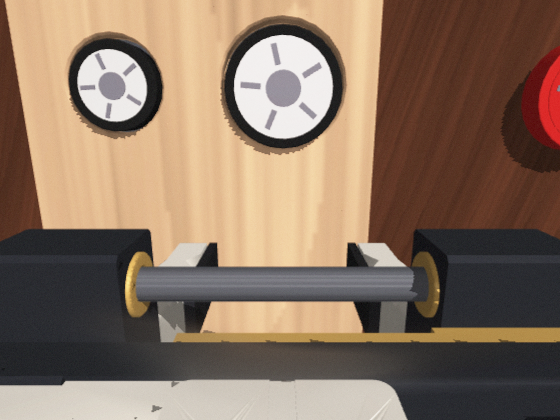

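View pics/scene12.png

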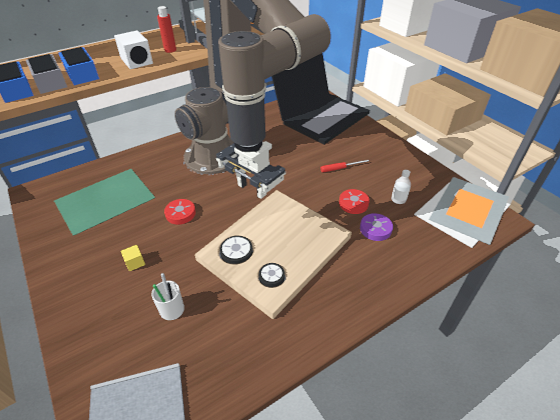

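Both wheels lie in their pockets: wrist hubs at (283,89) and (112,86), scene hubs at (236,247) and (272,273). A numerical check of height and tilt before handing in.

Run:
```python
from h import *
W=snapshot("wrist")
hsv=cv2.cvtColor(W["color"],cv2.COLOR_RGB2HSV)
m=((hsv[...,1]<40)&(hsv[...,2]>215)).astype(np.uint8); m[200:]=0
k,l,st,ce=cv2.connectedComponentsWithStats(m)
H={}
for i in range(1,k):
    if st[i,4]>1000:
        hh=cv2.convexHull(np.argwhere(l==i)[:,::-1].astype(np.int32))[:,0].astype(float)
        for z in(.038,.056):
            P=ray(W,hh,z)[:,:2]; e=cv2.fitEllipse((P*1e4).astype(np.float32)); print("wrist z",z,"c",np.round(np.array(e[0])/1e4,4),"diam mm",np.round(np.array(e[1])/10,1))
for n,roi in(("top",(290,120,350,215)),("scene",(200,225,300,300))):
    s=snapshot(n); hsv=cv2.cvtColor(s["color"],cv2.COLOR_RGB2HSV); x0,y0,x1,y1=roi
    m=np.zeros(hsv.shape[:2],np.uint8); m[y0:y1,x0:x1]=((hsv[...,1]<50)&(hsv[...,2]>190))[y0:y1,x0:x1]
    k,l,st,ce=cv2.connectedComponentsWithStats(m)
    for i in range(1,k):
        if st[i,4]>80:
            hh=cv2.convexHull(np.argwhere(l==i)[:,::-1].astype(np.int32)); e=cv2.fitEllipse(hh)
            print(n,np.round(e[0],1),[ray(s,e[0],z)[0].round(4) for z in(.038,.056)])
```

```text
wrist z 0.038 c [ 0.5176 -0.1646] diam mm [85.2 85.3]
wrist z 0.056 c [ 0.5172 -0.1634] diam mm [80.6 80.7]
wrist z 0.038 c [ 0.6609 -0.1223] diam mm [59.  59.2]
wrist z 0.056 c [ 0.6528 -0.1235] diam mm [55.9 56. ]
top [321.5 155.7] [array([ 0.6175, -0.1374,  0.038 ]), array([ 0.6125, -0.1355,  0.056 ])]
top [334.2 187.4] [array([ 0.521 , -0.1763,  0.038 ]), array([ 0.5174, -0.1739,  0.056 ])]
scene [235.6 247.3] [array([ 0.5189, -0.1635,  0.038 ]), array([ 0.5331, -0.1693,  0.056 ])]
scene [271.3 272.6] [array([ 0.6614, -0.121 ,  0.038 ]), array([ 0.6728, -0.1277,  0.056 ])]
```

Run:
```python
from h import *
print(close_job())
```

```text
the job is handed in; nothing more can be done
None
```

Both wheels are in their own pockets and the job is handed in, after about 16 s of the 51 s allowed; no verdict was reported.

- **What I did:** I gripped the small wheel lightly, slid it along the board to the small pocket and let it drop in. The large wheel is wider than the gripper opens, so I pushed it with both fingers behind it until it fell into the large pocket. Then I moved the arm clear.
- **Position and height:** The wrist and scene cameras agree within about 2 mm on both wheel centres if the faces are at 38 mm, the fully-home height. If the wheels still sat on top of the board, at 56 mm, the two views would disagree by 15–20 mm. The centres are about 1–3 mm from the small pocket's measured centre and about 2–6 mm from the large one's. A wheel at floor depth has about 3.5 mm of play either way.
- **Tilt:** The wheel faces measured round to 0.2 mm, so I take them as flat. This is an indirect check, since I had no direct tilt reading.
- **Failed check:** The last measurement from the top camera was unusable, probably because the arm was in the way, so I left it out.
- **Other objects:** In the last scene picture, the pen cup, cube, bottle and screwdriver looked unmoved by eye; I did not measure them.

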